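# Load the missing reagent cassette into the sprung row

### The job

Put the reagent cassette with the orange band and caps into the gap in the middle of the row in the rack: start its tapered nose between the two middle cassettes, push it in gently so that they slide apart, then press down on its tail cap until it stands fully home behind the step of the loading ledge, level with the others, and hold it there for half a second with a firm 15 N or so (a jab of over 40 N breaks it), so that it seats on the seal strip. Keep the other four cassettes upright and in their places, never force anything, and leave the cup, the timer and the label roll alone.

Things in the scene. Friction and masses are not known exactly. Their poses are not given: they have to be found in the camera images.
- cassette_mid (a point): Centre (35 above the underside) of the loose cassette to load: white, orange band, two orange caps; 90 long (x, tail -45 to nose +45) x 30 thick (y) x 70 high (z up), 0.09 to 0.15 kg, standing on the bench. Sides flat and parallel from x = -40 to +15: grip there from above, across the 30. From +15 the nose tapers evenly to a round tip 6 wide; the tail corners are rounded by 5.
- cassette_cap (a point): Top centre of the orange cassette's tail cap (17 diameter, 8 high, so 78 above the underside; 15 in front of the tail face): press the tail down here. It is 85 above the rack's origin when home. A like cap stands at x = 0 of the cassette.
- rack: Fixed grey rack, 163 deep (x) x 186 wide (y -78 to +108). Stands on screw feet; origin at its base plate's underside (4 to 11 above the bench), under the row's middle; +x away from the loading side, +y to the sprung end plate. Channel floor z = 7 between the step, x = -47, and the back fence, x = +47 (24 high): a cassette that is home has x = 0, with 2 mm of play each way. Row space y = -71 (fixed wall, 66 high) to +71 (end plate, 68 high). All hard.
- ledge (a point): Middle of the top of the steel, black-topped loading ledge in front of the row: 56 deep, open to the front, rack x = -103 to -47, z = 12, so 5 higher than the channel floor. A cassette slides in over it, nose first, and its tail then has to go down behind the ledge's step; the neighbours' side friction may hold it up until it is pressed.
- slot_floor (a point): On the channel floor (rack x = 0, y = 0), about under the gap, beside the black seal strip. Two cassettes stand on either side of the gap, noses to +x. The gap is 12 to 17 wide, with up to 5 of other slack on the fixed side and 4 on the other. Five cassettes need 150 of the 142, so the sprung end must give too; how far each side yields shows only as they slide: the final y is not fixed.
- end_plate (a joint): Black plate closing the row at +y, sliding along the rack's y on springs: 0 relaxed, grows to +y, solid at 0.014 m; 0.6 N per mm, no preload. About 0.008 m when five cassettes fill the row. Plastic on plastic slides easily (friction about 0.25): pushing the nose in takes some 4 to 10 N.
- row_a: white plastic cassette with a blue band and grey caps, one of the four standing in the rack; size, shape and axes as the orange cassette's; loose, 0.12 kg; origin: centre of its underside; next to the fixed end wall.
- row_b: white plastic cassette with a blue band and grey caps, one of the four standing in the rack; size, shape and axes as the orange cassette's; loose, 0.12 kg; origin: centre of its underside; its +y side bounds the gap.
- row_c: white plastic cassette with a blue band and grey caps, one of the four standing in the rack; size, shape and axes as the orange cassette's; loose, 0.12 kg; origin: centre of its underside; its -y side bounds the gap.
- row_d: white plastic cassette with a blue band and grey caps, one of the four standing in the rack; size, shape and axes as the orange cassette's; loose, 0.12 kg; origin: centre of its underside; next to the sprung end plate.
- cup: Specimen cup with a red lid, 56 in diameter, 54 high; origin: centre of its underside. Bystander; stands on one side of the rack's front, the orange cassette on the other.
- timer: White lab timer, 68 x 66 x 18, lying on the bench to the left of the rack; origin: centre of its underside. Bystander.
- label_roll: White label roll, 68 in diameter, 40 high, standing to the right of the rack; origin: centre of its underside. Bystander.
There are look-alikes about, which are no part of the job. What is shaped like the part that bears cassette_mid but pink is not meant.

How it is judged:
By the outcome, as a careful person would: the job done as asked, in the order asked, and still so for the second after the job is handed in, with the robot touching nothing.
It also fails if it takes over 66 s, if anything falls off the work surface, if the arm or the gripper's body presses on something with over 40 N, if the wrist force passes 120 N, or if a joint passes its speed limit or range.

### The arm

A 6-joint arm with a two-finger parallel gripper is mounted at the origin on a cart in front of the work surface, level with it; the furniture and walls round the work are solid. World frame = base frame: x ahead of the robot, y to its left, z up, the work surface at z = 0. Lengths are in mm, angles in rad, forces in N, time in s.
With the tool pointing down it reaches from about 275 to 725 mm from the base axis. Payload 15.9 kg.
Tool frame: the origin (TCP) lies between the finger pads; the fingertips stand 8 mm ahead of it and the grasp point (between the pads) lies 11 mm behind it (robot.tcp_to_tips is the distance from the TCP to the fingertips, in mm); z points along the fingers, y is the line along which they close (so a half turn about z gives the same grasp; the last joint's range is limited). The gripper opens to 85 mm and grips with 20 to 120 N. Pads are 22 mm wide; open, the fingers measure 114 mm over their backs; the gripper's body (76 mm by 85 mm) begins 54 mm behind the grasp point. The pads swing forward as they close: fully open they stand 13 mm farther back than shut.
Start: joints at [-1.319, 0.213, -0.034, 1.323, 0, 1.571], TCP at [124.568, -484.219, 239.306] pointing down, gripper open.
Joint ranges: [-2.98, 2.98], [-0.74, 1.72], [-1.14, 1.35], [-2.1, 2.04], [-1.57, 1.44], [-3.14, 3.14]. Speed limits (rad/s): [1.89, 1.89, 2.39, 2.57, 3.14, 3.14].

### API

Orientations are given as a unit quaternion [x, y, z, w].
In Python, from workcell import sensors, vision, robot gives the robot as it stands. The module is installed in compiled form; this text tells all that it offers.
- The arm moves only by the tool move_arm, never from a script. Its argument "series" is text: rows parted by semicolons, each of 7 numbers parted by spaces: the shift along the tool's x, y, z in m, then the turn, a rotation vector about the tool's x, y, z in rad, then the gripper command: -1 is fully open, 1 is shut, values between are in proportion. In form: dx dy dz rx ry rz jaw; .... A call has 1 to 10 rows; each row is the pose to reach, as a shift and turn from the pose commanded when the call began, along the tool's axes at that moment; what a row does not reach only later rows make up. A row lasts 1/10 s, in which the tool goes at most 50 mm and 8.59 degrees, less where a joint would pass 70% of its speed; a pose out of reach is approached as far as the arm can. A call with a gripper value outside its range is refused whole. The fingers move at their own pace and stop on an object; the grip force is fixed at half the most. Time passes only in rows, so rows that repeat a pose let the fingers close. It gives the time, the measured TCP pose, the force, the opening and the grip force at its end, in the units of the state.
- sensors.sense(): the state, without advancing time (a new reading comes with each control period).
- vision.capture(name): name is "side" or "top" or "wrist"; returns (picture, depth): 420x560x3 uint8, red, green, blue; 420x560 float32, mm along the optical axis (not along the pixel's ray), 0 where there is no reading.
- vision.camera_model(name): a dict with "fx", "fy", "cx", "cy" (pixels), "k1" (the pictures are not rectified: a ray, as slopes to the right and down, at radius r is drawn at 1 + k1 r^2 times it, then the intrinsics apply), "extrinsics" (4x4, takes a point from world to camera coordinates). Camera axes: x right, y up, looking along -z (the intrinsics and any distortion apply to the point x, -y, -z); pixel columns grow to the right and rows downward; lengths in mm; the calibration is good to about 2 mm. A picture is of the moment at which its call begins: read the wrist's pose just before it. camera_model takes no time and is no camera call; for the wrist camera it gives the pose at the moment of the call.
- robot.close_job(): hands the job in; it is judged then, once.
The state is a dict: "clock": time; "joint_positions": joint angles; "qvel": joint speeds; "joint_efforts": joint torques, N m; "ee_pos": TCP position; "orientation": TCP orientation; "contact_force": force on the tool from outside, world axes, zero at the start; "moment": the same for the moment, N m; "finger_gap": finger opening in mm; "finger_force": force on a finger pad.
Only numpy, scipy, OpenCV 4.12 (cv2) and the standard library are available. Lean on these libraries where they do the work, as an engineer would, in place of code of your own. Each camera call takes 0.05 s, during which the arm holds its last target. There are 200 camera calls.

## Working session

There is one attempt and no reset: what is moved stays moved. The work goes in short steps, Python scripts to look and compute and a tool call to move; the robot and the scene stay as the last step left them, time stands still between calls to the robot, and variables do not carry over. Pictures are saved under pics/ and viewed, at most 12 in all, crops included, and the job is handed in when it is done.

Besides the shell and the picture viewer there is one more tool, called after ">>>" by a JSON object that holds its "name" and its "arguments". move_arm: Moves the arm, as the interface text tells. Its arguments: {"type":"object","properties":{"series":{"type":"string"}},"required":["series"]}

```bash
mkdir -p pics
cat > h.py <<'E'
import numpy as np, cv2
from workcell import sensors, vision, robot
def save(n,f):
    m=vision.camera_model(n); im,d=vision.capture(n)
    cv2.imwrite(f'pics/{f}.png',im[:,:,::-1]); np.savez(f'pics/{f}.npz',im=im,d=d,**m); return im,d,m
def load(f):
    z=np.load(f'pics/{f}.npz'); return z['im'],z['d'],{k:z[k] for k in z.files if k not in('im','d')}
def ray(m,u,v):
    K=np.array([[m['fx'],0,m['cx']],[0,m['fy'],m['cy']],[0,0,1]],float)
    p=cv2.undistortPoints(np.array([[[u,v]]],float),K,np.array([float(m['k1']),0,0,0]))[0,0]
    E=np.array(m['extrinsics']);R=E[:3,:3];t=E[:3,3]
    return -R.T@t, R.T@np.array([p[0],-p[1],-1.])
def onz(m,u,v,z):
    c,d=ray(m,u,v); return c+d*(z-c[2])/d[2]
def pt(m,u,v,dep):
    c,d=ray(m,u,v); return c+d*dep
E
python3 - <<'E'
from h import *
np.set_printoptions(precision=1,suppress=True)
for n in('top','side'):
    im,d,m=save(n,n); print(n,{k:v for k,v in m.items()})
    if n=='top': t=im
    else: cv2.imwrite('pics/both.png',cv2.resize(np.vstack([t,im]),None,fx=.71,fy=.71)[:,:,::-1])
print(sensors.sense())
E
```

```text
top {'fx': 491.10659095201754, 'fy': 491.10659095201754, 'cx': 279.2126246505971, 'cy': 213.80746677740296, 'k1': -0.16651346495097247, 'extrinsics': array([[    0. ,    -1. ,    -0. ,     4.2],
       [    1. ,     0. ,     0.1,  -509. ],
       [   -0.1,    -0. ,     1. , -1126.9],
       [    0. ,     0. ,     0. ,     1. ]])}
side {'fx': 382.23647629075856, 'fy': 382.23647629075856, 'cx': 283.59645948742605, 'cy': 210.16692010197582, 'k1': -0.019050299637442997, 'extrinsics': array([[  -0.9,   -0.5,   -0. ,  444.3],
       [   0.2,   -0.4,    0.9, -190.7],
       [  -0.5,    0.8,    0.5, -732.8],
       [   0. ,    0. ,    0. ,    1. ]])}
{'clock': 0.1, 'joint_positions': array([-1.3,  0.2, -0. ,  1.3, -0. ,  1.6]), 'qvel': array([-0., -0.,  0.,  0.,  0., -0.]), 'joint_efforts': array([  0. , -68.7,  48.8,   0. ,  -0. ,   0. ]), 'ee_pos': array([ 124.5, -483.9,  238.9]), 'orientation': array([ 1. ,  0.1, -0. , -0. ]), 'contact_force': array([-0.1,  0.7,  0. ]), 'moment': array([ 0., -0.,  0.]), 'finger_force': 0.0, 'finger_gap': 85.47321597743176}
```

View pics/top.png

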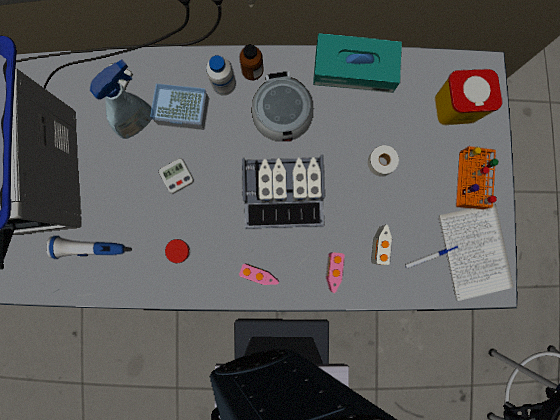

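View pics/side.png

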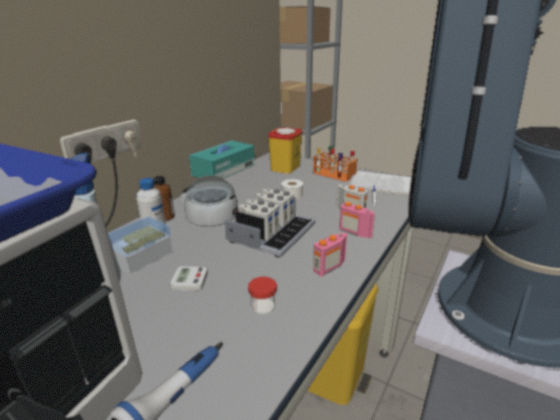

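The top view shows the orange cassette at about (384,246), nose up. The pink look-alikes are at (260,274) and (336,271). The rack row is at about (290,178) with its gap near (289,178), and the ledge is at (285,214). Next I'll measure these.

Run:
```python
from h import *
np.set_printoptions(precision=1,suppress=True)
im,d,m=load('top')
hsv=cv2.cvtColor(im,cv2.COLOR_RGB2HSV)
def blobs(mask,x0,x1,y0,y1,z,mn=15):
    mk=np.zeros_like(mask); mk[y0:y1,x0:x1]=mask[y0:y1,x0:x1]
    n,l,s,c=cv2.connectedComponentsWithStats(mk)
    for i in range(1,n):
        if s[i,4]>=mn: print(c[i],s[i,4],onz(m,*c[i],z))
print('orange caps');blobs(cv2.inRange(hsv,(8,150,120),(25,255,255)),370,400,220,270,78,5)
print('white orange');blobs(cv2.inRange(hsv,(0,0,150),(40,90,255)),365,405,215,275,70)
print('row white');blobs(cv2.inRange(hsv,(0,0,150),(180,70,255)),240,330,150,205,83)
print('row caps');blobs(((hsv[...,2]<150)&(hsv[...,2]>60)).astype('uint8'),255,325,160,200,92,5)
print('ledge');mk=(hsv[...,2]<45).astype('uint8');blobs(mk,240,330,196,232,18,30)
for u,v in((245,228),(325,226),(241,157),(323,157)): print(u,v,onz(m,u,v,12),d[v,u])
# depth points along row
for u,v in((266,178),(282,178),(299,178),(315,178),(285,214),(384,250),(290,178)): print(u,v,pt(m,u,v,d[v,u]))
cv2.imwrite('pics/crop.png',cv2.resize(im[140:290,230:410],None,fx=4,fy=4,interpolation=cv2.INTER_CUBIC)[:,:,::-1])
```

```text
orange caps
[384.9 243.9] 41 [ 437.2 -230.9   78. ]
[383.6 257. ] 41 [ 407.9 -227.7   78. ]
white orange
[384.3 244.8] 273 [ 435.3 -231.2   70. ]
row white
[313.6 178.4] 326 [583.2 -71.6  83. ]
[264.9 180.1] 326 [579.1  37.3  83. ]
[278.9 179.1] 330 [581.4   5.9  83. ]
[299.3 178.9] 322 [581.9 -39.5  83. ]
row caps
[259.9 160.9] 15 [621.   48.3  92. ]
[296.8 177.8] 723 [583.  -33.6  92. ]
[258.6 173.7] 29 [592.  51.  92.]
[264.6 166.8] 9 [607.6  37.9  92. ]
[278.6 166. ] 7 [609.4   6.8  92. ]
[298.9 165.2] 8 [611.2 -38.3  92. ]
[313.1 165.1] 8 [611.6 -70.   92. ]
[299.4 176.6] 51 [585.6 -39.5  92. ]
[313.8 176.4] 49 [586.3 -71.4  92. ]
[264.9 177.8] 51 [582.8  37.   92. ]
[279.  177.5] 52 [583.5   5.7  92. ]
[255.1 189.2] 26 [557.4  58.5  92. ]
[279.4 190.7] 51 [554.1   4.9  92. ]
[300.  189.9] 50 [555.9 -40.7  92. ]
[314.4 189.5] 51 [556.9 -72.6  92. ]
[265.4 191.4] 51 [552.4  35.8  92. ]
ledge
[283.4 213.6] 1330 [509.8  -4.4  18. ]
245 228 [476.1  86.1  12. ] 1171.0414
325 226 [ 481.3 -102.7   12. ] 1170.0006
241 157 [646.4  97.3  12. ] 0.0
323 157 [646.8 -99.1  12. ] 1108.0964
266 178 [581.9  34.5  94.7]
282 178 [582.1  -0.9  94.4]
299 178 [582.6 -38.6  91.4]
315 178 [582.7 -74.   91.8]
285 214 [508.9  -8.2  19.1]
384 250 [ 423.6 -230.5   69.8]
290 178 [594.6 -19.9  17.9]
```

View pics/crop.png

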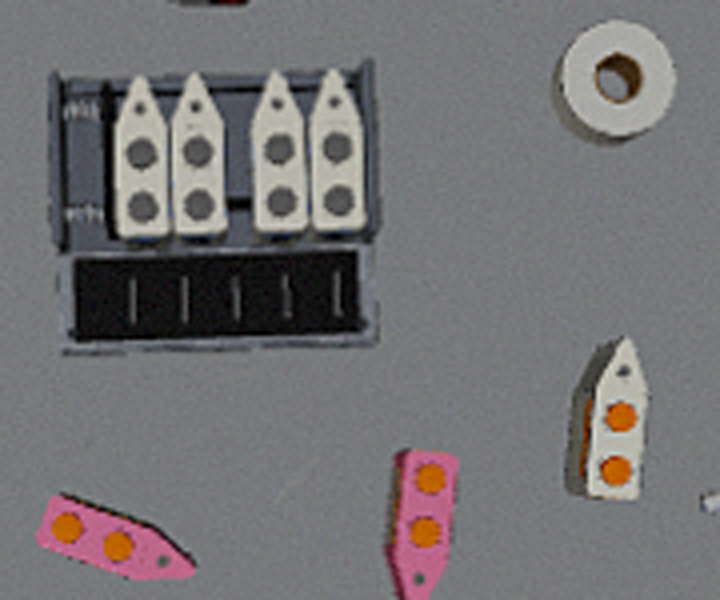

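The crop confirms the orange cassette with its nose towards +x, and the sprung plate on the left (+y). The gap is about 15 mm wide, centred near (585, -17), and the rack is yawed about +0.03. I'll move above the tail part of the orange cassette.

>>> {"name": "move_arm", "arguments": {"series": "0.341 -0.1765 0.04 0 0 0.361 -1;0.341 -0.1765 0.04 0 0 0.361 -1;0.341 -0.1765 0.04 0 0 0.361 -1;0.341 -0.1765 0.04 0 0 0.361 -1;0.341 -0.1765 0.04 0 0 0.361 -1;0.341 -0.1765 0.04 0 0 0.361 -1;0.341 -0.1765 0.04 0 0 0.361 -1;0.341 -0.1765 0.04 0 0 0.361 -1;0.341 -0.1765 0.04 0 0 0.361 -1;0.341 -0.1765 0.04 0 0 0.361 -1"}}

```text
clock: 1.1
ee_pos: [411.1, -227.5, 198.9]
orientation: [0.999, -0.053, -0.001, -0.0]
contact_force: [-0.5, 0.6, -0.4]
finger_gap: 85.2
finger_force: 0.0
```

Run:
```python
from h import *
np.set_printoptions(precision=3,suppress=True)
s=sensors.sense();print(s['clock'],s['ee_pos'],s['orientation'])
im,d,m=save('wrist','w1'); print(m['extrinsics'])
hsv=cv2.cvtColor(im,cv2.COLOR_RGB2HSV)
mk=cv2.inRange(hsv,(8,150,100),(25,255,255))
n,l,st,c=cv2.connectedComponentsWithStats(mk)
for i in range(1,n):
    if st[i,4]>100: print(c[i],st[i],onz(m,*c[i],78))
```

```text
1.1 [ 411.107 -227.495  198.897] [ 0.999 -0.053 -0.001 -0.   ]
[[  -0.107   -0.994   -0.001 -181.661]
 [   0.954   -0.102   -0.281 -389.968]
 [   0.279   -0.03     0.96  -461.661]
 [   0.       0.       0.       1.   ]]
[505.502  22.076] [ 463    0   97   52 3118] [ 536.111 -411.494   78.   ]
[280.    176.794] [272 168  17  18 248] [ 437.543 -230.226   78.   ]
[279.952 209.622] [272 202  17  17 230] [ 408.016 -227.03    78.   ]
[167.62 226.09] [159 218  18  17 234] [ 403.389 -123.583   78.   ]
[170.378 255.351] [163 248  17  16 188] [ 374.531 -120.      78.   ]
```

View pics/w1.png

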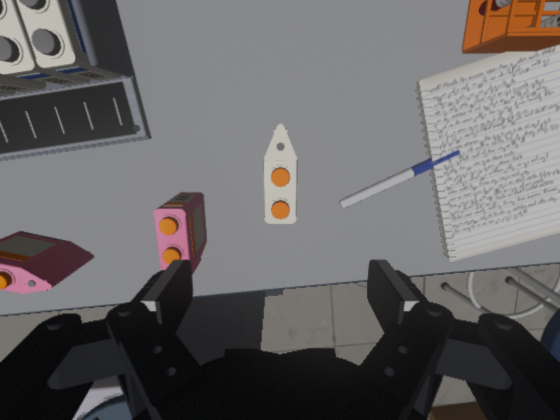

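The wrist view centres on the cassette, with its caps at (280,177) and (280,210), which agrees with the top view. The pink one is clear of the fingers, so I'll descend and grip.

>>> {"name": "move_arm", "arguments": {"series": "0 0 0.05 0 0 0 -1;0 0 0.1 0 0 0 -1;0 0 0.14 0 0 0 -1;0 0 0.168 0 0 0 -1;0 0 0.168 0 0 0 -1;0 0 0.168 0 0 0 0.9;0 0 0.168 0 0 0 0.9;0 0 0.168 0 0 0 0.9;0 0 0.168 0 0 0 0.9;0 0 0.168 0 0 0 0.9"}}

```text
clock: 2.15
ee_pos: [411.5, -228.8, 32.5]
orientation: [0.999, -0.055, 0.001, 0.001]
contact_force: [-2.0, 0.0, 12.3]
finger_gap: 29.6
finger_force: 58.8
```

```bash
python3 -c "
from h import *
print(sensors.sense())"
```

```text
{'clock': 2.15, 'joint_positions': array([-5.07275096e-01,  2.98823063e-01, -4.77714104e-01,  7.92223044e-01,
       -1.85178806e-04,  2.74350116e+00]), 'qvel': array([ 0.00084961,  0.00062481, -0.00048956,  0.00122503, -0.00251714,
        0.00184009]), 'joint_efforts': array([ 4.06687735e-01, -6.25356603e+01,  3.77400863e+01, -1.11178871e+00,
        2.52779732e-01,  1.34704894e-02]), 'ee_pos': array([ 411.54259911, -228.79505963,   32.5095828 ]), 'orientation': array([ 9.98509711e-01, -5.45647532e-02,  8.75018947e-04,  5.28541711e-04]), 'contact_force': array([-2.04115962,  0.03697513, 12.34984167]), 'moment': array([0.12127388, 0.46623214, 0.02741782]), 'finger_force': 58.780882358551025, 'finger_gap': 29.630784646988097}
```

>>> {"name": "move_arm", "arguments": {"series": "0 0 -0.02 0 0 0 0.9;0 0 -0.05 0 0 0 0.9;0 0 -0.1 0 0 0 0.9;0.001 -0.04 -0.1 0 0 -0.04 0.9;0.002 -0.09 -0.1 0 0 -0.08 0.9;0.003 -0.14 -0.1 0 0 -0.12 0.9;0.004 -0.18 -0.1 0 0 -0.142 0.9;0.004 -0.209 -0.1 0 0 -0.142 0.9;0.004 -0.209 -0.1 0 0 -0.142 0.9;0.004 -0.209 -0.1 0 0 -0.142 0.9"}}

```text
clock: 3.15
ee_pos: [437.7, -20.6, 131.7]
orientation: [1.0, 0.017, 0.0, 0.0]
contact_force: [1.3, -0.6, -1.6]
finger_gap: 29.2
finger_force: 59.7
```

Run:
```python
from h import *
np.set_printoptions(precision=3,suppress=True)
s=sensors.sense();print(s)
im,d,m=save('wrist','w2')
```

```text
{'clock': 3.15, 'joint_positions': array([-0.047,  0.138, -0.404,  1.028, -0.   ,  3.06 ]), 'qvel': array([-0.034,  0.001, -0.002,  0.001, -0.002, -0.006]), 'joint_efforts': array([  2.745, -58.935,  45.91 ,  -0.033,   0.153,   0.243]), 'ee_pos': array([437.682, -20.61 , 131.672]), 'orientation': array([1.   , 0.017, 0.   , 0.   ]), 'contact_force': array([ 1.299, -0.611, -1.55 ]), 'moment': array([-0.021, -0.033, -0.032]), 'finger_force': 59.72125947475433, 'finger_gap': 29.23279965902415}
```

View pics/w2.png

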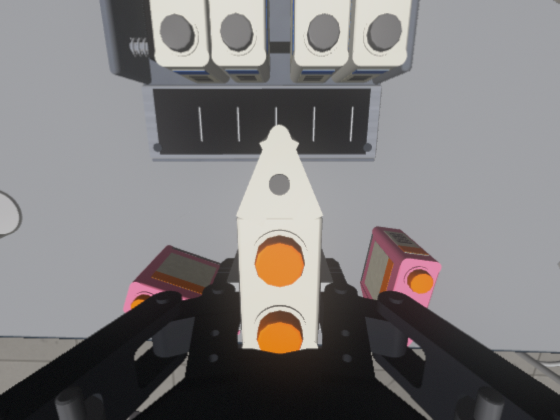

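The held cassette's nose tip is at (280,126). The four row tail caps are at (177,33), (237,32), (323,33) and (384,32), with the gap between px 267 and 293. The ledge spans (150..375, 85..158).

Run:
```python
from h import *
np.set_printoptions(precision=1,suppress=True)
im,d,m=load('w2')
g=cv2.cvtColor(im,cv2.COLOR_RGB2HSV)
print('held caps')
mk=cv2.inRange(g,(8,150,100),(25,255,255)); mk[:,:230]=0;mk[:,330:]=0
n,l,st,c=cv2.connectedComponentsWithStats(mk)
for i in range(1,n):
    if st[i,4]>200: print(c[i],st[i],onz(m,*c[i],177),d[int(c[i,1]),int(c[i,0])],pt(m,*c[i],d[int(c[i,1]),int(c[i,0])]))
print('row caps')
mk=cv2.inRange(g,(0,0,50),(180,80,130)); mk[60:]=0;mk[:,:150]=0;mk[:,415:]=0
n,l,st,c=cv2.connectedComponentsWithStats(mk)
for i in range(1,n):
    if st[i,4]>400: 
        q=pt(m,*c[i],d[int(c[i,1]),int(c[i,0])]);print(c[i],st[i],onz(m,*c[i],92),q)
for nm,u,v,z in(('tip',280,126,169),('ledgeFR',374,158,19),('ledgeFL',154,158,19),('blackR',371,120,19),('blackL',155,120,19),('stepR',380,88,19),('stepL',146,88,19)):
    print(nm,onz(m,u,v,z), pt(m,u,v,d[v,u]))
for u in(200,238,276,314,352): print('line',onz(m,u,115,19))
for v in (60,64,68): # neighbour top edges at row v
    r=im[v,150:415].mean(1); e=np.where(np.abs(np.diff((r>150).astype(int)))>0)[0]+150; print(v,[(int(u),onz(m,u+.5,v,77)[:2]) for u in e])
for u in(171,210,252,300,334,380): print('led/floor depth',u,pt(m,u,150,d[150,u])[2])
```

```text
held caps
[278.9 263.8] [ 255  242   49   45 1662] [464.1 -18.9 177. ] 98.05199 [464.1 -18.9 177.1]
[278.3 335.5] [ 257  314   45   40 1357] [436.  -19.7 177. ] 106.24285 [435.8 -19.7 176.8]
row caps
[277.8  37. ] [265   0  29  60 722] [552.  -15.3  92. ] [571.1 -14.2  15.6]
[178.2  32.5] [161  15  34  37 858] [552.3  36.6  92. ] [551.9  36.1  93.5]
[242.7  35.5] [225  14  28  38 434] [552.1   3.   92. ] [551.9   2.9  92.8]
[326.1  34.8] [307  15  33  37 559] [553.9 -40.4  92. ] [553.7 -40.3  92.8]
[385.   32.8] [367  14  34  38 815] [555.8 -70.9  92. ] [555.4 -70.5  93.5]
tip [507.9 -17.8 169. ] [507.9 -17.8 170.6]
ledgeFR [484.2 -96.6  19. ] [ 482.4 -102.5    0.4]
ledgeFL [478.   84.9  19. ] [478.1  84.4  20.3]
blackR [514.  -90.5  19. ] [514.  -90.2  20. ]
blackL [508.1  81.6  19. ] [508.1  81.2  20. ]
stepR [537.9 -94.5  19. ] [537.7 -94.1  20.3]
stepL [531.6  86.5  19. ] [531.5  86.2  19.7]
line [513.2  45.6  19. ]
line [514.2  15.5  19. ]
line [515.3 -14.7  19. ]
line [516.3 -44.8  19. ]
line [517.3 -74.9  19. ]
60 [(155, array([541.5,  55.2])), (208, array([542.6,  24.6])), (212, array([542.6,  22.3])), (264, array([543.7,  -7.8])), (294, array([544.3, -25.1])), (347, array([545.3, -55.8])), (352, array([545.4, -58.6])), (405, array([546.4, -89.2])), (412, array([546.5, -93.3]))]
64 [(157, array([539.4,  54.2])), (205, array([540.4,  26.4])), (215, array([540.6,  20.6])), (261, array([541.5,  -6.1])), (296, array([542.2, -26.4])), (344, array([543.2, -54.2])), (354, array([543.4, -60. ])), (402, array([544.3, -87.8])), (412, array([544.5, -93.6]))]
68 [(411, array([542.3, -93.4]))]
led/floor depth 171 20.75474722846431
led/floor depth 210 20.693371687718667
led/floor depth 252 20.136890333734726
led/floor depth 300 21.146492857394747
led/floor depth 334 20.482004479617444
led/floor depth 380 0.11453831455179397
```

The held cassette already lines up with the gap (axis y = -16.6 at x = 544, gap centre -16.4). The ledge top is at z ≈ 20. I'll advance over the ledge and lower close to it.

>>> {"name": "move_arm", "arguments": {"series": "0.012 -0.001 0.02 0 0 0 0.9;0.024 -0.002 0.05 0 0 0 0.9;0.024 -0.002 0.07 0 0 0 0.9;0.024 -0.002 0.076 0 0 0 0.9;0.024 -0.002 0.076 0 0 0 0.9;0.024 -0.002 0.077 0 0 0 0.9;0.024 -0.002 0.077 0 0 0 0.9"}}

```text
clock: 3.9
ee_pos: [462.1, -18.5, 55.3]
orientation: [1.0, 0.016, 0.001, 0.0]
contact_force: [-0.5, -0.3, -1.8]
finger_gap: 29.0
finger_force: 59.7
```

>>> {"name": "move_arm", "arguments": {"series": "0 0 0.001 0 0 0 0.9;0 0 0.001 0 0 0 0.9;0 0 0.001 0 0 0 0.9"}}

```text
clock: 4.2
ee_pos: [461.6, -18.2, 53.5]
orientation: [1.0, 0.016, 0.0, 0.0]
contact_force: [-0.1, -0.2, -0.3]
finger_gap: 29.6
finger_force: 59.7
```

>>> {"name": "move_arm", "arguments": {"series": "0 0 0.001 0 0 0 0.9;0 0 0.001 0 0 0 0.9;0 0 0.001 0 0 0 0.9"}}

```text
clock: 4.5
ee_pos: [462.1, -18.2, 53.0]
orientation: [1.0, 0.016, 0.001, 0.0]
contact_force: [-2.4, 0.8, 11.9]
finger_gap: 29.7
finger_force: 61.0
```

>>> {"name": "move_arm", "arguments": {"series": "0 0 -0.0014 0 0 0 0.9;0.004 0 -0.0014 0 0 0 0.9;0.008 0 -0.0014 0 0 0 0.9;0.011 0 -0.0014 0 0 0 0.9;0.014 0 -0.0014 0 0 0 0.9;0.017 0 -0.0014 0 0 0 0.9;0.02 -0.0005 -0.0014 0 0 0 0.9;0.02 -0.0005 -0.0014 0 0 0 0.9"}}

```text
clock: 5.3
ee_pos: [481.9, -17.0, 53.7]
orientation: [1.0, 0.016, 0.0, -0.0]
contact_force: [0.4, -0.4, -1.1]
finger_gap: 29.2
finger_force: 59.8
```

Run:
```python
from h import *
save('wrist','w3')
```

```text
(no output)
```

View pics/w3.png

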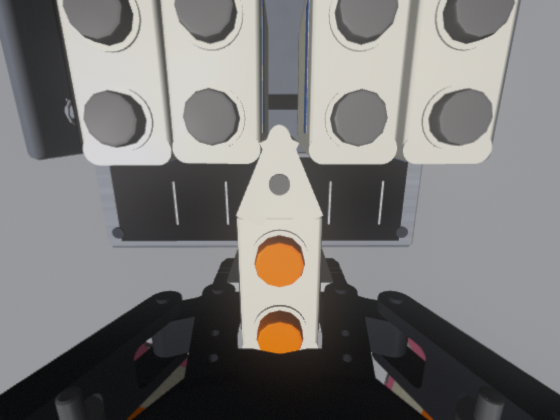

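The nose tip at (280,126) is inside the gap (edges at px 261 and 310), slightly towards the c side as intended. I'll continue, drifting gently to +y.

>>> {"name": "move_arm", "arguments": {"series": "0.002 -0.0003 0 0 0 0 0.9;0.004 -0.0006 0 0 0 0 0.9;0.006 -0.0009 0 0 0 0 0.9;0.008 -0.0012 0 0 0 0 0.9;0.01 -0.0015 0 0 0 0 0.9;0.012 -0.0018 0 0 0 0 0.9;0.012 -0.0018 0 0 0 0 0.9"}}

```text
clock: 6.05
ee_pos: [493.6, -14.9, 53.6]
orientation: [1.0, 0.016, -0.0, 0.0]
contact_force: [-0.9, -3.0, -1.8]
finger_gap: 29.5
finger_force: 59.6
```

>>> {"name": "move_arm", "arguments": {"series": "0.002 -0.0003 0 0 0 0 0.9;0.004 -0.0006 0 0 0 0 0.9;0.006 -0.0009 0 0 0 0 0.9;0.008 -0.0012 0 0 0 0 0.9;0.008 -0.0012 0 0 0 0 0.9"}}

```text
clock: 6.55
ee_pos: [501.4, -13.6, 53.6]
orientation: [1.0, 0.016, -0.0, 0.0]
contact_force: [-2.2, -3.9, -1.0]
finger_gap: 29.6
finger_force: 59.7
```

Run:
```python
from h import *
save('wrist','w4')
```

```text
(no output)
```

View pics/w4.png

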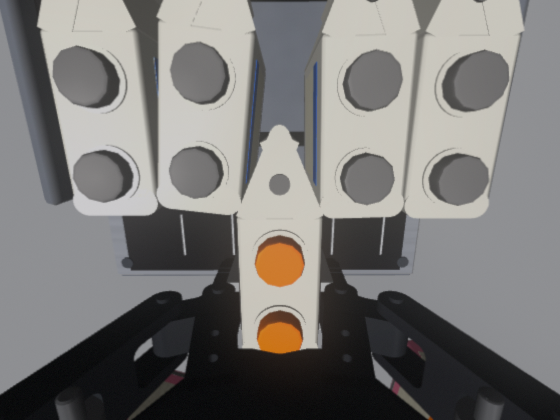

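c's tail has been pushed aside and c is slightly yawed, as expected. Forces are small. I'll continue straight.

>>> {"name": "move_arm", "arguments": {"series": "0.002 0 0 0 0 0 0.9;0.004 0 0 0 0 0 0.9;0.006 0 0 0 0 0 0.9;0.008 0 0 0 0 0 0.9;0.01 0 0 0 0 0 0.9;0.01 0 0 0 0 0 0.9"}}

```text
clock: 7.2
ee_pos: [511.7, -13.5, 53.7]
orientation: [1.0, 0.016, 0.0, 0.0]
contact_force: [-1.0, -6.6, -2.4]
finger_gap: 29.5
finger_force: 59.7
```

>>> {"name": "move_arm", "arguments": {"series": "0.002 0 0 0 0 0 0.9;0.004 0 0 0 0 0 0.9;0.006 0 0 0 0 0 0.9;0.008 0 0 0 0 0 0.9;0.009 0 0 0 0 0 0.9;0.009 0 0 0 0 0 0.9"}}

```text
clock: 7.8
ee_pos: [520.8, -13.2, 53.8]
orientation: [1.0, 0.016, 0.0, 0.0]
contact_force: [1.2, -5.8, -0.7]
finger_gap: 29.7
finger_force: 59.8
```

Run:
```python
from h import *
save('wrist','w5')
```

```text
(no output)
```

View pics/w5.png

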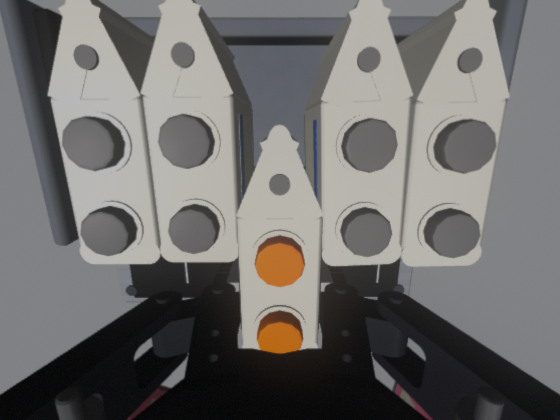

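All in line, with the orange cassette wedged well in. Next I'll release, back out along the ledge, then close the fingers to push from behind.

>>> {"name": "move_arm", "arguments": {"series": "0 0 0 0 0 0 0.2;0 0 0 0 0 0 -0.2;0 0 0 0 0 0 -0.2;0 0 0 0 0 0 -0.2;-0.01 0 0 0 0 0 -0.2;-0.025 0 0 0 0 0 -0.2;-0.042 0 0 0 0 0 -0.2;-0.042 0 0 0 0 0 -0.2;-0.042 0 0.008 0 0 0 1;-0.042 0 0.012 0 0 0 1"}}

```text
clock: 8.85
ee_pos: [478.7, -14.1, 41.1]
orientation: [1.0, 0.016, 0.0, -0.0]
contact_force: [0.5, 0.6, 0.8]
finger_gap: 23.1
finger_force: 0.0
```

>>> {"name": "move_arm", "arguments": {"series": "0 0 0 0 0 0 1;0 0 0 0 0 0 1;0 0 0 0 0 0 1;0 0 0 0 0 0 1"}}

```text
clock: 9.25
ee_pos: [478.6, -14.2, 41.8]
orientation: [1.0, 0.016, 0.0, 0.0]
contact_force: [0.2, 0.4, 0.5]
finger_gap: -0.1
finger_force: 0.0
```

Run:
```python
from h import *
np.set_printoptions(precision=1,suppress=True)
im,d,m=save('wrist','w6')
g=cv2.cvtColor(im,cv2.COLOR_RGB2HSV)
mk=cv2.inRange(g,(8,150,100),(25,255,255))
n,l,st,c=cv2.connectedComponentsWithStats(mk)
for i in range(1,n):
    if st[i,4]>200: print(c[i],st[i],onz(m,*c[i],98),pt(m,*c[i],d[int(c[i,1]),int(c[i,0])]))
```

```text
[286.9 134.1] [ 256  102   63   65 3174] [547.  -13.3  98. ] [547.  -13.3  98.1]
[285.9 242.4] [ 258  217   57   53 2345] [517.2 -14.2  98. ] [517.4 -14.2  98.4]
```

View pics/w6.png

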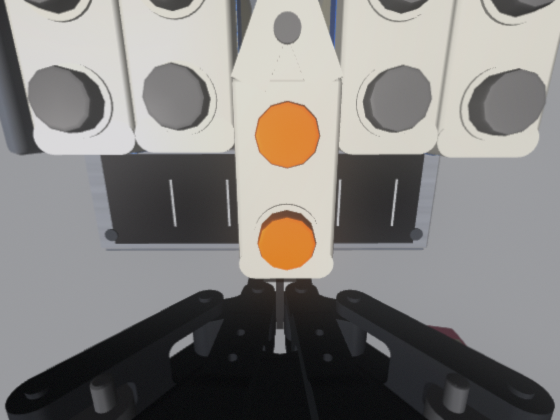

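The orange cassette is well set in the row: centre cap (287,134), tail cap (286,242), centre at world (547,-13.3). The closed fingers stand behind its tail, so I'll push gently.

>>> {"name": "move_arm", "arguments": {"series": "0.005 0.0013 0 0 0 0 1;0.01 0.0013 0 0 0 0 1;0.012 0.0013 0 0 0 0 1;0.014 0.0013 0 0 0 0 1;0.016 0.0013 0 0 0 0 1;0.018 0.0013 0 0 0 0 1;0.02 0.0013 0 0 0 0 1;0.022 0.0013 0 0 0 0 1"}}

```text
clock: 10.1
ee_pos: [500.4, -14.7, 41.6]
orientation: [1.0, 0.016, -0.0, -0.0]
contact_force: [-2.2, -0.1, -0.7]
finger_gap: 0.1
finger_force: 1.0
```

>>> {"name": "move_arm", "arguments": {"series": "0.002 0 0 0 0 0 1;0.004 0 0 0 0 0 1;0.006 0 0 0 0 0 1;0.008 0 0 0 0 0 1;0.01 0 0 0 0 0 1;0.012 0 0 0 0 0 1;0.014 0 0 0 0 0 1"}}

```text
clock: 10.8
ee_pos: [514.6, -14.3, 41.7]
orientation: [1.0, 0.016, -0.0, -0.0]
contact_force: [-1.7, 0.5, -1.1]
finger_gap: -0.2
finger_force: 1.0
```

```bash
cat > caps.py <<'E'
from h import *
import sys
np.set_printoptions(precision=1,suppress=True)
s=sensors.sense();print(s['clock'],s['ee_pos'],s['contact_force'])
im,d,m=save('wrist',sys.argv[1])
g=cv2.cvtColor(im,cv2.COLOR_RGB2HSV)
for nm,lo,hi in(('orange',(8,150,100),(25,255,255)),('grey',(0,0,50),(180,80,140))):
    mk=cv2.inRange(g,lo,hi); mk=cv2.morphologyEx(mk,cv2.MORPH_OPEN,np.ones((9,9)))
    n,l,st,c=cv2.connectedComponentsWithStats(mk)
    for i in range(1,n):
        w,h=st[i,2:4]
        if 300<st[i,4]<6000 and .75<w/h<1.4:
            q=pt(m,*c[i],d[int(c[i,1]),int(c[i,0])])
            if q[2]>75: print(nm,c[i],st[i,4],q)
E
python3 caps.py w7
```

```text
10.8 [514.6 -14.3  41.7] [-1.7  0.5 -1.1]
orange [281.5 163. ] 2794 [575.5 -12.3  96.8]
orange [281.4 267.5] 2272 [545.9 -13.2  99.1]
grey [168.4  17.7] 678 [611.1  18.5  87.4]
grey [55.5 20.6] 727 [609.4  48.2  87.2]
grey [394.   20.4] 675 [612.7 -40.9  86.4]
grey [506.6  23.8] 723 [612.5 -70.3  87.2]
grey [281.4  66. ] 565 [585.4 -11.4 176.2]
grey [173.2 119.4] 3342 [585.6  16.8  94.1]
grey [ 64.8 121.9] 3876 [584.   46.3  92.8]
grey [389.7 121.8] 3330 [586.9 -40.9  93.4]
grey [183.4 222.3] 2629 [556.7  16.   93.3]
grey [379.5 224.1] 2633 [558.4 -41.4  94.7]
grey [ 80.  226.9] 2314 [554.4  46.2  93.8]
grey [456.3 399.2] 455 [524.1 -55.3 121. ]
```

>>> {"name": "move_arm", "arguments": {"series": "0.002 0 0 0 0 0 1;0.004 0 0 0 0 0 1;0.006 0 0 0 0 0 1;0.008 0 0 0 0 0 1;0.009 0 0 0 0 0 1;0.01 0 0 0 0 0 1;0.01 0 0 0 0 0 1"}}

```text
clock: 11.55
ee_pos: [524.6, -14.0, 41.7]
orientation: [1.0, 0.016, 0.0, 0.0]
contact_force: [-1.5, 0.8, -0.4]
finger_gap: -0.2
finger_force: 0.6
```

```bash
python3 caps.py w8
```

```text
11.55 [524.6 -14.   41.7] [-1.5  0.8 -0.4]
orange [281.3 162.9] 2793 [585.5 -11.9  97.3]
orange [281.2 267.2] 2260 [556.3 -12.9  99.7]
grey [172.4  59.6] 609 [611.2  18.5  87.4]
grey [63.  62.1] 625 [609.4  47.6  88.3]
grey [389.9  62.2] 619 [612.7 -40.9  86.4]
grey [281.1  66. ] 583 [610.4 -11.1  88.6]
grey [498.5  65.4] 652 [612.6 -70.5  86.9]
grey [176.6 156.1] 3073 [586.   17.   93.6]
grey [ 67.1 159.3] 2920 [584.2  46.7  94.3]
grey [386.  158.2] 3054 [587.3 -40.7  93.8]
grey [186.2 252.4] 2484 [556.9  16.1  93.1]
grey [376.4 254.1] 2498 [558.3 -41.9  93.2]
grey [456.6 399.5] 420 [533.8 -55.3 120.9]
```

>>> {"name": "move_arm", "arguments": {"series": "0.001 0 0 0 0 0 1;0.0015 0 0 0 0 0 1;0.0015 0 0 0 0 0 1"}}

```text
clock: 11.9
ee_pos: [525.9, -13.9, 41.7]
orientation: [1.0, 0.016, -0.0, 0.0]
contact_force: [-0.8, 0.3, -0.2]
finger_gap: 0.4
finger_force: 0.8
```

>>> {"name": "move_arm", "arguments": {"series": "-0.006 0 0 0 0 0 1;-0.012 0 0 0 0 0 1;-0.012 0 -0.04 0 0 0 1;-0.012 0 -0.088 0 0 0 1;0.01 0 -0.088 0 0 0 1;0.032 0 -0.088 0 0 0 1;0.032 0 -0.088 0 0 0 1;0.032 0 -0.075 0 0 0 1;0.032 0 -0.07 0 0 0 1;0.032 0 -0.07 0 0 0 1"}}

```text
clock: 12.9
ee_pos: [556.7, -12.9, 111.0]
orientation: [1.0, 0.016, -0.001, -0.0]
contact_force: [0.1, -0.6, 0.7]
finger_gap: 0.1
finger_force: 0.0
```

```bash
python3 caps.py w9
```

```text
12.9 [556.7 -12.9 111. ] [ 0.1 -0.6  0.7]
orange [280.5 205.3] 681 [587.  -11.9  96.8]
grey [170.3 204. ] 815 [584.9  46.5  93.8]
grey [225.5 202.6] 765 [586.5  17.4  93.1]
grey [335.8 203.6] 771 [587.8 -41.3  92.9]
grey [390.7 205.3] 807 [587.9 -70.4  93.5]
grey [228.1 253.2] 709 [557.   16.5  92.6]
grey [175.8 254.7] 742 [556.1  45.1  94.7]
grey [333.  254.2] 711 [559.1 -42.   94.3]
grey [385.4 255.9] 734 [559.  -71.2  94.2]
grey [279.3 264.8] 861 [567.  -11.9 124.7]
grey [455.6 398.4] 538 [567.2 -53.3 190.9]
```

View pics/w9.png

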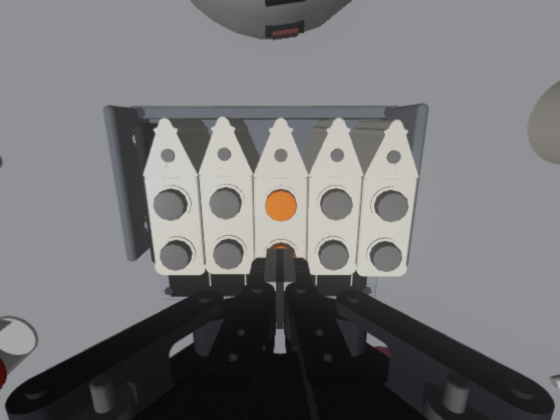

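The row of five is in line, with the orange middle cap at (281,205) level in x with the others. The fingertips are over the tail cap, so I'll press slowly.

>>> {"name": "move_arm", "arguments": {"series": "0 0 0.002 0 0 0 1;0 0 0.003 0 0 0 1;0 0 0.004 0 0 0 1;0 0 0.005 0 0 0 1;0 0 0.006 0 0 0 1;0 0 0.007 0 0 0 1;0 0 0.007 0 0 0 1"}}

```text
clock: 13.65
ee_pos: [558.1, -12.9, 105.5]
orientation: [1.0, 0.016, 0.0, 0.0]
contact_force: [-3.2, 0.5, 12.6]
finger_gap: -0.1
finger_force: 5.9
```

>>> {"name": "move_arm", "arguments": {"series": "0 0 0.0005 0 0 0 1;0 0 0.001 0 0 0 1;0 0 0.0015 0 0 0 1;0 0 0.002 0 0 0 1;0 0 0.002 0 0 0 1"}}

```text
clock: 14.15
ee_pos: [557.8, -12.9, 102.5]
orientation: [1.0, 0.016, -0.0, 0.0]
contact_force: [-1.7, 0.1, 1.1]
finger_gap: -0.1
finger_force: 0.3
```

>>> {"name": "move_arm", "arguments": {"series": "0 0 0.0005 0 0 0 1;0 0 0.001 0 0 0 1;0 0 0.001 0 0 0 1"}}

```text
clock: 14.45
ee_pos: [557.9, -12.9, 101.6]
orientation: [1.0, 0.016, -0.0, -0.0]
contact_force: [0.0, -0.6, 0.3]
finger_gap: 0.1
finger_force: 0.0
```

>>> {"name": "move_arm", "arguments": {"series": "0 0 0.0005 0 0 0 1;0 0 0.001 0 0 0 1;0 0 0.001 0 0 0 1"}}

```text
clock: 14.75
ee_pos: [558.0, -12.9, 101.5]
orientation: [1.0, 0.016, 0.0, 0.0]
contact_force: [-4.0, -0.1, 14.9]
finger_gap: 0.3
finger_force: 7.3
```

Seated at about 15 N. I'll add a touch more and hold.

>>> {"name": "move_arm", "arguments": {"series": "0 0 0.0002 0 0 0 1;0 0 0.0002 0 0 0 1;0 0 0.0002 0 0 0 1;0 0 0.0002 0 0 0 1;0 0 0.0002 0 0 0 1;0 0 0.0002 0 0 0 1;0 0 0.0002 0 0 0 1;0 0 0.0002 0 0 0 1;0 0 0.0002 0 0 0 1;0 0 0.0002 0 0 0 1"}}

```text
clock: 15.75
ee_pos: [558.1, -12.9, 101.5]
orientation: [1.0, 0.016, 0.001, 0.0]
contact_force: [-5.7, 1.1, 17.0]
finger_gap: 0.1
finger_force: 8.5
```

>>> {"name": "move_arm", "arguments": {"series": "0 0 -0.002 0 0 0 1;0 0 -0.005 0 0 0 1;0 0 -0.02 0 0 0 1;0 0 -0.06 0 0 0 1;-0.04 0 -0.1 0 0 0 1;-0.08 0 -0.1 0 0 0 1;-0.08 0 -0.1 0 0 0 1;-0.08 0 -0.1 0 0 0 1"}}

```text
clock: 16.55
ee_pos: [477.7, -15.5, 201.0]
orientation: [1.0, 0.016, 0.001, 0.0]
contact_force: [0.2, 0.0, 0.6]
finger_gap: -0.0
finger_force: 0.0
```

```bash
python3 caps.py w10; python3 -c "
from h import *
im,d,m=save('side','s2')
im1=load('w10')[0]
cv2.imwrite('pics/fin.png',np.vstack([im1[:300],cv2.resize(im[160:280,200:340],(560,480))[:300]])[:,:,::-1])"
```

```text
16.55 [477.7 -15.5 201. ] [0.2 0.  0.6]
orange [280.  75.] 357 [583.9 -11.9  93.1]
orange [280.3 116.8] 302 [554.  -13.1  94. ]
grey [240.7  72. ] 391 [585.1  17.7  92.5]
grey [201.4  73.3] 413 [582.9  46.7  94.4]
grey [319.8  72.7] 398 [586.2 -41.5  94.5]
grey [358.7  74.5] 413 [585.9 -70.6  94.8]
grey [204.5 114.5] 356 [553.7  45.7  94. ]
grey [242.1 113.6] 344 [555.4  16.5  94.6]
grey [318.4 114.5] 347 [556.6 -42.6  94. ]
grey [356.1 115.5] 368 [556.8 -71.8  94.1]
grey [455.6 398.3] 554 [488.2 -55.8 281. ]
```

View pics/fin.png

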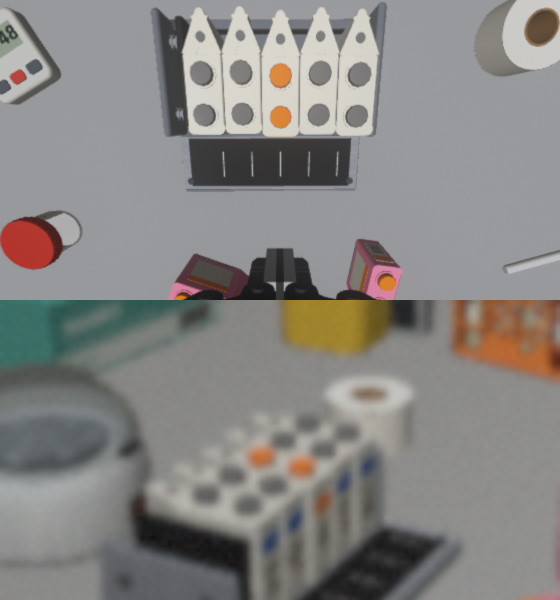

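The orange caps at (280,75) and (280,117) are level with the others (z ≈ 93–94, tail down behind the step). The neighbours are upright and the bystanders untouched. Handing in.

```bash
python3 -c "
from workcell import robot
print(robot.close_job())"
```

```text
the job is handed in; nothing more can be done
None
```

The orange cassette is in the middle of the row, level with the other four and down behind the step. I pressed its tail cap at 15–17 N for about 1 s, then backed the arm clear and handed in the job at about 17 s.

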